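# Feed a sample shuttle into the bench magnet with a push stick

## Task

Set the orange-ribbed shuttle in the open trough of the bench magnet, nose towards the magnet, and let go; then hold the push stick by its wooden handle and use only the stick to feed the shuttle along the narrow channel until it snaps in behind the spring catches and stays there, holding the brass plunger pressed in. The shuttle is ceramic, so push gently and feel for the snap: never more than 20 N, and the gripper must not touch the shuttle once it is beyond the trough. Finally draw the stick out and lay it down on the bench, leaving everything else where it is.

Things in the scene. Friction and masses are not known exactly. Their poses are not given: they have to be found in the camera images.
- magnet: Bench magnet, fixed. Origin on the bench; +x is the level feeding direction, z up. Grey bed x -90 to 130 mm, 60 mm wide, top (channel floor) 40 mm above the bench. Along it at y = 0: trough, narrowing, channel, blue end block. Two round cream poles (x -5 to 95 mm, |y| over 26 mm) and beige cheeks flank the channel: 170 mm wide in all, top 103 mm above the bench.
- trough (a point): Centre of the trough's floor (magnet x -60 mm, 40 mm above the bench), axes as the magnet. Trough: x -90 to -30 mm of the magnet, 34 mm wide inside, outer end and top open. All aluminium side walls are 12 mm high, 6 to 8 mm thick.
- channel_mouth (a point): Centre of the floor where the straight channel begins (magnet x -10 mm), axes as the magnet. From x -30 to -10 mm the walls narrow from 34 to 26 mm inside; then 26 mm, straight, open above, to x 100 mm.
- seat (a point): Point on the channel floor at magnet x 70 mm: the plunger's rest face is here, give or take 12 mm along x. Plunger and catches sit on a blue end block (30 mm high, across the channel, 24 to 36 mm beyond that face) clamped at a depth that differs each time and is not measured.
- catches (a point): Floor point at magnet x 28 mm, axes as the magnet: the square back faces of two red sprung side catches are here, give or take 12 mm (42 mm before the plunger's rest face); slopes begin 14 mm before, 17 mm open between. The body's front spreads them (6 to 10 N), slides between (about 4 N), and they snap shut behind the tail (5 to 7 N with the plunger, a slight drop, then a steep rise).
- plunger (a joint): Brass plunger at the channel's end, sprung towards the trough: 0 at rest, grows (m) as pushed in along the feeding direction. The shuttle's nose reaches it 2 mm before the catches snap, so a caught shuttle holds it at about 0.002. Spring 1.4 N at rest plus 1.2 N per mm; solid at 0.0045, where the force rises fast.
- shuttle: Shuttle to feed: white ceramic, ORANGE rib, about 60 g. Body 36 long x 24 wide x 14 mm high, then a nose 8 long x 12 wide x 12 high. Origin at mid-length (44 mm in all) on the underside; +x to the nose: tip x +22, flat tail x -22 mm. Grip rib on top: x -16 to +8 mm, 10 mm wide (y), from 14 to 34 mm above the underside.
- stick: Push stick, about 80 g, lying on the bench: wooden handle 100 long x 16 wide x 30 mm high, origin at the middle of the handle's underside; from its front end (x +50 mm) a yellow blade 10 x 10 mm runs 165 mm along +x to the flat tip at x +215 mm, blade axis 15 mm above the underside.
- other_shuttle: A second shuttle of the same size with a BLUE rib, standing on the bench: leave alone (same axes).
- vial: Amber jar, 32 mm diameter, 65 mm high, origin under its centre: leave alone.
- screwdriver: Screwdriver lying on the bench: leave alone.
- beaker: White plastic cup 70 mm wide, 80 mm high: leave alone.
- ref_weight: Brass cylinder 36 mm diameter, 40 mm high: leave alone.
- parts_tray: Grey divided tray 110 x 150 x 30 mm: leave alone.
Mind the look-alikes: they are no part of the job. What is shaped like the shuttle but green or turquoise is not meant.

How it is judged:
By the outcome, as a careful person would: the job done as asked, in the order asked, and still so for the second after the job is handed in, with the robot touching nothing.
It also fails if it takes over 72 s, if anything falls off the work surface, if the arm or the gripper's body presses on something with over 40 N, if the wrist force passes 120 N, or if a joint passes its speed limit or range.

## Robot

A 7-joint arm with a two-finger parallel gripper is mounted at the origin on the work surface. World frame = base frame: x ahead of the robot, y to its left, z up, the work surface at z = 0. Lengths are in m, angles in rad, forces in N, time in s.
With the tool pointing down it reaches from about 0.425 to 0.95 m from the base axis. Payload 4.7 kg.
Tool frame: the origin (TCP) lies midway between the tips of the shut fingers; the grasp point (between the pads) lies 19 mm behind it; z points along the fingers, y is the line along which they close (so a half turn about z gives the same grasp; the last joint's range is limited). The gripper opens to 85 mm and grips with 20 to 120 N. Pads are 22 mm wide; open, the fingers measure 114 mm over their backs; the gripper's body (76 mm by 85 mm) begins 54 mm behind the grasp point. The pads swing forward as they close: fully open they stand 13 mm farther back than shut.
Start: joints at [1.151, 0.469, -0.049, 1.532, 0.024, 1.141, -0.082], TCP at [0.257, -0.624, 0.231] pointing down, gripper open.
Joint ranges: [-2.59, 2.59], [-0.33, 1.99], [-1.39, 1.29], [0.1, 2.45], [-1.04, 4.18], [0.21, 1.99], [-2.66, 2.66]. Speed limits (rad/s): [2.57, 2.57, 3.14, 3.14, 3.14, 3.14, 3.14].

## Interface

Orientations are given as [roll, pitch, yaw] about the fixed x, y, z axes, in that order (R = Rz(yaw) Ry(pitch) Rx(roll)).
In Python, from rig import manip gives the robot as it stands.
- The arm moves only by the shell command python3 -m handwheel 'ROWS' [OPENING]. ROWS is JSON, a list of rows, each a list of 2 entries, a list of its own where there are three numbers: the shift along the tool's x, y, z in mm, then the turn, a rotation vector about the tool's x, y, z in rad. A call has 1 to 5 rows; each row is the pose to reach, as a shift and turn from the pose commanded when the call began, along the tool's axes at that moment; what a row does not reach only later rows make up. A row lasts 1/12 s, in which the tool goes at most 41.7 mm and 7.16 degrees, less where a joint would pass 70% of its speed; a pose out of reach is approached as far as the arm can. A call with a gripper value outside its range is refused whole. OPENING is the opening, from -1 (shut) to 1 (fully open), set as the call begins (- or left out, the last holds). The fingers move at their own pace and stop on an object; the grip force is fixed at half the most. Time passes only in rows, so rows that repeat a pose let the fingers close. It gives the time, the measured TCP pose, the force, the opening and the grip force at its end, in the units of the state.
- manip.read_state(): the state, without advancing time (a new reading comes with each control period).
- manip.capture(name): name is "side" or "top"; returns a dict with "pixels" (420x560x3 uint8, red, green, blue), "vertical_fov" (degrees; the focal length in pixels is half the picture's height over the tangent of half this angle, whatever the lens; pixels are square), "cx", "cy" (the principal point, pixels), "dist" ([k1, k2, p1, p2, k3] as OpenCV has them; the pictures are not rectified), "xyz" and "rotation" of the camera in the world. Camera axes: x right, y down, z forward; pixel columns grow to the right and rows downward; lengths in m; the calibration is good to about 2 mm. A picture is of the moment at which its call begins. There is no depth.
- manip.hand_in(): hands the job in; it is judged then, once.
Trained networks look in a picture, given as the dict that the camera call returned (one of the last four; its "shot" number tells which), for a name from the list of things; names that differ only in an ending like _2 or _b are one class to them, and where a whole thing is asked for, a point or a joint stands for the part that bears it (a point fixed in the world has none). Each returns a list of dicts, best first, with "conf" (0 to 1); they miss things now and then, are a little off and sometimes report something else, mostly with a low value. They report only what shows in the picture. A call takes as long as a camera call. They do not tell look-alikes from the thing itself.
- manip.cut_out(picture, target): "region" (420x560 bool, what is visible of it) and "box" ([left, top, right, bottom] in pixels, round what is visible of it).
The state is a dict: "time": time; "joint_pos": joint angles; "qvel": joint speeds; "tau": joint torques, N m; "tool_pos": TCP position; "eef_rot": TCP orientation; "force": force on the tool from outside, world axes, zero at the start; "torque": the same for the moment, N m; "grip_width": finger opening in m; "gripper_force": force on a finger pad.
Only numpy, scipy, OpenCV 4.12 (cv2) and the standard library are available. Lean on these libraries where they do the work, as an engineer would, in place of code of your own. Each camera call takes 0.05 s, during which the arm holds its last target. There are 200 camera calls.

## Working session

There is one attempt and no reset: what is moved stays moved. The work goes in short steps, Python scripts to look and compute and a shell command to move; the robot and the scene stay as the last step left them, time stands still between calls to the robot, and variables do not carry over. Pictures are saved under pics/ and viewed, at most 10 in all, crops included, and the job is handed in when it is done.

```bash
mkdir -p pics; ls; cat > h.py <<'E'
import numpy as np, cv2
from rig import manip
def K(p):
    f=210/np.tan(np.radians(p["vertical_fov"])/2)
    return np.array([[f,0,p["cx"]],[0,f,p["cy"]],[0,0,1.]])
def Rm(p):
    r=np.array(p["rotation"],float)
    if r.size==9: return r.reshape(3,3)
    from scipy.spatial.transform import Rotation as R
    return R.from_euler('xyz',r).as_matrix() if r.size==3 else R.from_quat(r).as_matrix()
def ray(p,uv,z):
    uv=np.array(uv,float).reshape(-1,1,2)
    n=cv2.undistortPoints(uv,K(p),np.array(p["dist"],float)).reshape(-1,2)
    d=np.c_[n,np.ones(len(n))]@Rm(p).T; o=np.array(p["xyz"],float)
    return o+d*((z-o[2])/d[:,2])[:,None]
def proj(p,X):
    R=Rm(p); t=-R.T@np.array(p["xyz"],float)
    return cv2.projectPoints(np.array(X,float).reshape(-1,1,3),cv2.Rodrigues(R.T)[0],t,K(p),np.array(p["dist"],float))[0].reshape(-1,2)
def save(p,n): cv2.imwrite("pics/"+n,cv2.cvtColor(p["pixels"],cv2.COLOR_RGB2BGR))
E
python3 - <<'E'
from h import *
for n in("top","side"):
    p=manip.capture(n); save(p,n+"0.png"); print(n,p["vertical_fov"],p["cx"],p["cy"],p["dist"],p["xyz"],p["rotation"])
    for t in("magnet","shuttle","stick","vial","beaker","parts_tray","screwdriver","ref_weight"):
        for d in manip.cut_out(p,t)[:4]:
            m=d["region"]; ys,xs=np.nonzero(m); print(t,round(d["conf"],2),np.round(d["box"]),m.sum(),xs.mean().round(1),ys.mean().round(1))
print(manip.read_state())
E
```

```text
pics
top 53.519664895071394 280.87272405245255 211.22258454264053 [0.00510683 0.         0.         0.         0.        ] [0.42348224 0.03057342 0.98349407] [-2.9547928   0.03765814 -1.59879461]
magnet 0.95 [219. 184. 314. 265.] 5110 262.0 224.9
shuttle 0.6 [118. 224. 141. 246.] 225 131.5 235.3
shuttle 0.56 [155. 218. 176. 231.] 185 164.7 226.7
shuttle 0.51 [141. 192. 156. 212.] 246 146.5 201.6
shuttle 0.33 [216. 184. 317. 269.] 5016 261.8 225.1
stick 0.67 [432. 178. 453. 292.] 1061 442.6 241.1
vial 0.78 [220. 284. 242. 300.] 208 230.1 291.0
beaker 0.96 [189. 139. 225. 180.] 856 204.7 158.6
parts_tray 0.59 [252. 124. 315. 171.] 2937 281.2 147.5
parts_tray 0.26 [153. 272. 174. 284.] 188 164.2 275.9
screwdriver 0.73 [355. 138. 437. 150.] 508 411.4 144.6
screwdriver 0.36 [186. 142. 222. 180.] 850 204.6 158.3
ref_weight 0.63 [347. 279. 364. 294.] 217 356.0 285.9
side 54.89933790007218 283.2561312869529 215.04986645331596 [-0.06892762  0.          0.          0.          0.        ] [0.54461367 0.78104722 0.54010504] [-2.1353636  -0.02433174 -3.04370441]
magnet 0.65 [252. 209. 344. 291.]
[... 516 characters left out ...]
8.8 206.7
{'time': 0.9, 'joint_pos': array([ 1.15108041,  0.46857078, -0.04857939,  1.53245613,  0.02407649,
        1.14100037, -0.08231085]), 'qvel': array([ 0.00037276, -0.00110241,  0.00069673, -0.00157613, -0.00040167,
       -0.00146336,  0.0005237 ]), 'tau': array([ 6.07400561e-04, -5.10144997e+01, -4.58915101e-02, -2.38013685e+01,
        1.09520950e-02,  9.11716306e-04, -1.63267015e-05]), 'tool_pos': array([ 0.25718945, -0.62412467,  0.23137311]), 'eef_rot': array([ 3.14144573e+00, -5.65132106e-05,  3.90785894e-01]), 'force': array([0.19446723, 0.11073628, 0.53261449]), 'torque': array([-0.01632888, -0.03475541,  0.03928336]), 'gripper_force': 0.0, 'grip_width': 0.08522014315873364}
```

View pictures.

View pics/top0.png

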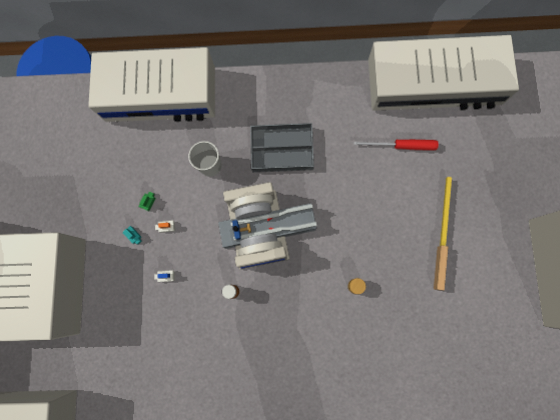

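View pics/side0.png

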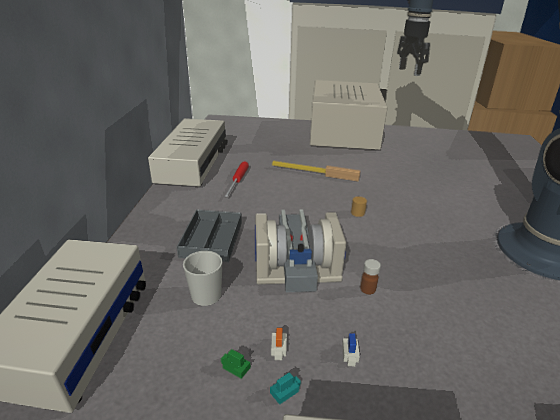

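```bash
python3 - <<'E'
from h import *
t=cv2.imread("pics/top0.png"); s=cv2.imread("pics/side0.png")
def crop(im,x0,y0,w,h,k): 
    c=cv2.resize(im[y0:y0+h,x0:x0+w],None,fx=k,fy=k,interpolation=cv2.INTER_CUBIC)
    for i in range(0,w,10): cv2.line(c,(i*k,0),(i*k,4 if i%50 else 9),(0,255,255),1)
    for i in range(0,h,10): cv2.line(c,(0,i*k),(4 if i%50 else 9,i*k),(0,255,255),1)
    return c
o=np.zeros((600,800,3),np.uint8)
o[:350,:400]=crop(t,220,180,100,88,4)[:350]          # magnet top
o[:350,400:]=crop(s,250,205,100,88,4)[:350]
o[350:,:300]=crop(t,145,210,50,42,6)[:250]   # shuttle top
o[350:,300:540]=crop(s,260,320,40,42,6)[:250] # shuttle side
o[350:,540:800]=crop(t,400,170,65,125,2)[:250,:260] if 0 else np.pad(crop(t,400,170,130,125,2),((0,0),(0,0),(0,0)))[:250,:260]
cv2.imwrite("pics/c1.png",o)
p=manip.capture("top")
for n,uv,z in(("orange",(164.5,226),.02),("blue",(164,276),.02),("magnet",(262,225),.05),("handle",(442,268),.03),("tip",(449,178),.02),("hend",(440,290),.03)): print(n,ray(p,uv,z).round(4))
p=manip.capture("side")
for n,uv,z in(("orange",(278.6,344),.02),("hend",(360,174),.015),("tip",(273,163),.015)): print(n,ray(p,uv,z).round(4))
E
```

```text
orange [[0.5808 0.338  0.02  ]]
blue [[0.4638 0.3363 0.02  ]]
magnet [[0.5706 0.1046 0.05  ]]
handle [[ 0.4628 -0.2957  0.03  ]]
tip [[ 0.6723 -0.3362  0.02  ]]
hend [[ 0.4146 -0.2866  0.03  ]]
orange [[0.5819 0.3486 0.02  ]]
hend [[ 0.4117 -0.3002  0.015 ]]
tip [[ 0.6729 -0.3364  0.015 ]]
```

View pics/c1.png

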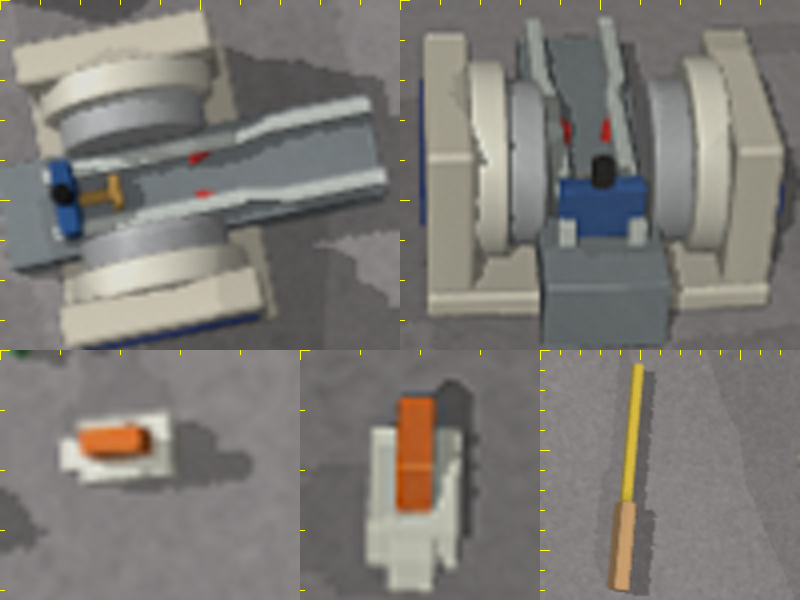

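```bash
cat > fit.py <<'E'
from h import *
from scipy.optimize import minimize, least_squares
def box(x0,x1,y0,y1,z0,z1): return np.array([[x,y,z] for x in(x0,x1) for y in(y0,y1) for z in(z0,z1)])/1000
SH=[box(-22,14,-12,12,0,14),box(14,22,-6,6,0,12),box(-16,8,-5,5,14,34)]
ST=[box(-50,50,-8,8,0,30),box(50,215,-5,5,10,20)]
def T(q,P,z0=0):
    c,s=np.cos(q[2]),np.sin(q[2]); return np.c_[q[0]+c*P[:,0]-s*P[:,1],q[1]+s*P[:,0]+c*P[:,1],P[:,2]+z0]
def sil(p,boxes,q,S=4,z0=0):
    m=np.zeros((420*S,560*S),np.uint8)
    for b in boxes:
        h=cv2.convexHull(((proj(p,T(q,b,z0))+.5)*S-.5).astype(np.float32)); cv2.fillConvexPoly(m,np.round(h*16).astype(np.int32),1,shift=4)
    return cv2.resize(m.astype(np.float32),(560,420),interpolation=cv2.INTER_AREA)
def fitsil(views,boxes,q0,z0=0):
    # views: (picture, float mask); each view gets its own small offset -> report both
    f=lambda q: sum(np.abs(sil(p,boxes,(q[0],q[1],q[2]/5),z0=z0)-m).sum() for p,m in views)
    q=np.array([q0[0],q0[1],q0[2]*5])
    for st in(.01,.003):
        q=minimize(f,q,method="Nelder-Mead",options=dict(initial_simplex=np.vstack([q]+[q+st*np.eye(3)[i]*(1 if i<2 else 5) for i in range(3)]),xatol=1e-5,fatol=.01)).x
    return np.array([q[0],q[1],q[2]/5]),f(q)
def fgmask(p,center,rad,kind):
    im=p["pixels"]; hsv=cv2.cvtColor(im,cv2.COLOR_RGB2HSV); 
    if kind=="stick": m=(hsv[...,0]<32)&(hsv[...,1]>90)&(hsv[...,0]>6)
    else: m=((hsv[...,2]>150))|((hsv[...,1]>130)&(hsv[...,0]<20))
    yy,xx=np.mgrid[:420,:560]; return (m&(np.hypot(xx-center[0],yy-center[1])<rad)).astype(np.float32)
E
python3 - <<'E'
from fit import *
t=manip.capture("top"); s=manip.capture("side")
vt=[(t,fgmask(t,(164.5,226),14,"sh"))]; vs=[(s,fgmask(s,(278.6,344),24,"sh"))]
for v in(vt,vs,vt+vs): print("shuttle",[m.sum() for _,m in v],fitsil(v,SH,(.58,.342,1.57)))
vt=[(t,fgmask(t,(444,235),65,"stick"))]; vs=[(s,fgmask(s,(318,170),50,"stick"))]
for v in(vt,vs,vt+vs): print("stick",[m.sum() for _,m in v],fitsil(v,ST,(.463,-.296,-.19)))
A=lambda x,y:(220+x/4-.4,180+y/4-.4); B=lambda x,y:(250+(x-400)/4-.4,205+y/4-.4)
top=[((-90,-20.5,52),A(369,103)),((-90,20.5,52),A(386,178)),((95,-85,103),A(15,47)),((-5,-85,103),A(205,12)),((95,85,103),A(66,345)),((-5,85,103),A(265,311))]
side=[((130,-30,40),B(541,238)),((130,30,40),B(667,236)),((130,-30,0),B(543,345)),((130,30,0),B(668,345)),((-90,-20.5,52),B(533,20)),((-90,20.5,52),B(606,18))]
def res(q,L): return np.concatenate([(proj(p,T(q,np.array([X])/1000.))[0]-uv) for p,l in L for X,uv in l])
for L in([(t,top)],[(s,side)],[(t,top),(s,side)]):
    r=least_squares(res,(.57,.105,1.75),args=(L,),loss="soft_l1"); print("magnet",r.x.round(4),res(r.x,L).reshape(-1,2).round(1).tolist())
q=r.x
# overlay
pc=[]
for p in(t,s):
    im=cv2.cvtColor(p["pixels"],cv2.COLOR_RGB2BGR); im=cv2.resize(im,None,fx=4,fy=4,interpolation=cv2.INTER_CUBIC)
    def pl(P,c,closed=False): 
        uv=((proj(p,T(q,np.array(P)/1000.))+.5)*4).astype(int); cv2.polylines(im,[uv.reshape(-1,1,2)],closed,c,1)
    pl([(-90,-30,40),(130,-30,40),(130,30,40),(-90,30,40)],(0,0,255),True)
    for sg in(1,-1): pl([(-90,17*sg,52),(-30,17*sg,52),(-10,13*sg,52),(100,13*sg,52)],(255,0,255)); pl([(-5,85*sg,103),(95,85*sg,103)],(0,255,0)); pl([(28,13*sg,45),(28,8*sg,45),(14,13*sg,45)],(0,255,255))
    x0,y0=(215,180) if p is t else (250,203)
    pc.append(im[y0*4:y0*4+368,x0*4:x0*4+400])
cv2.imwrite("pics/ov.png",np.hstack(pc))
E
```

```text
shuttle [np.float32(166.0)] (array([0.58336927, 0.34535421, 1.57611211]), np.float32(45.4375))
shuttle [np.float32(351.0)] (array([0.58292864, 0.34153719, 1.64411144]), np.float32(68.6875))
shuttle [np.float32(166.0), np.float32(351.0)] (array([0.5829788 , 0.3418104 , 1.62150372]), np.float32(122.1875))
stick [np.float32(879.0)] (array([ 0.46508247, -0.29785056, -0.18645565]), np.float32(111.25))
stick [np.float32(670.0)] (array([ 0.46473106, -0.29846366, -0.18616414]), np.float32(122.6875))
stick [np.float32(879.0), np.float32(670.0)] (array([ 0.46451452, -0.29806125, -0.18454804]), np.float32(236.9375))
magnet [0.5739 0.0741 1.7425] [[0.4, 0.9], [0.0, -0.4], [0.6, -0.9], [-2.1, -1.4], [1.7, 1.4], [-1.6, 0.3]]
magnet [0.5765 0.0688 1.7321] [[0.6, 10.7], [0.7, 10.5], [-0.5, -0.2], [-1.0, -1.1], [0.4, -1.4], [-0.3, -1.1]]
magnet [0.5754 0.0723 1.7319] [[1.3, 0.6], [0.8, -0.6], [1.7, -2.1], [-0.9, -2.1], [2.0, 0.3], [-1.2, -0.3], [0.9, 12.0], [1.2, 11.7], [-0.2, 1.0], [-0.5, 0.2], [0.7, -0.5], [0.0, -0.3]]
```

View pics/ov.png

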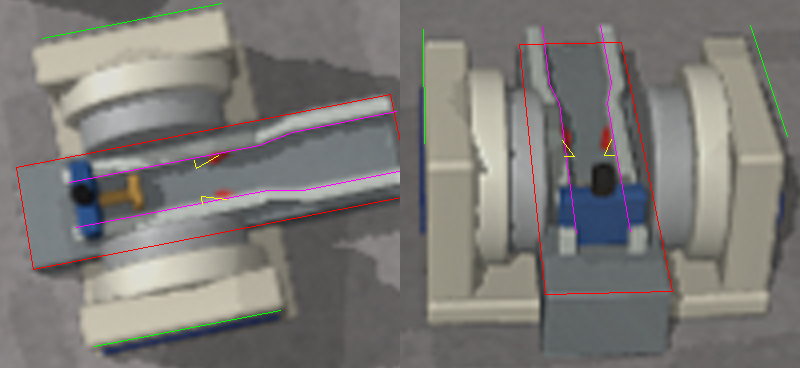

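```bash
cat > go.py <<'E'
import sys,numpy as np
from rig import manip
from scipy.spatial.transform import Rotation as R
def rel(tgt,p=None,rpy=None):
    s=manip.read_state()
    if p is None: p,rpy=s["tool_pos"],s["eef_rot"]
    A=R.from_euler("xyz",rpy); B=R.from_euler("xyz",[np.pi,0,tgt[3]])
    return (A.inv().apply(np.array(tgt[:3])-p)*1000).round(1),(A.inv()*B).as_rotvec().round(4)
if __name__=="__main__":
    a=list(map(float,sys.argv[1:])); p=rpy=None
    for i in range(0,len(a),4):
        t=a[i:i+4]; print(*rel(t,p,rpy)); p,rpy=t[:3],[np.pi,0,t[3]]
    s=manip.read_state(); print(s["time"],s["tool_pos"].round(4),s["eef_rot"].round(4),s["force"].round(1),round(s["grip_width"],4))
E
python3 go.py .56 -.15 .23 1.62  .583 .339 .2 1.62 .583 .339 .06 1.62
```

```text
[ 460.6 -323.     1.3] [ 1.0000e-04  0.0000e+00 -1.2292e+00]
[487.3  47.   30. ] [0. 0. 0.]
[  0.  -0. 140.] [0. 0. 0.]
1.1 [ 0.2572 -0.6241  0.2313] [ 3.1415 -0.      0.3908] [ 0.  -1.4  0.1] 0.0855
```

```bash
H="python3 -m handwheel"
python3 -m handwheel '[[[34,-24,0],[0,0,0]],[[68,-48,0],[0,0,0]],[[102,-72,0],[0,0,0]],[[136,-95,0],[0,0,0]],[[170,-119,0],[0,0,0]]]' 1
python3 -m handwheel '[[[34,-24,0],[0,0,0]],[[68,-48,0],[0,0,0]],[[102,-72,0],[0,0,0]],[[136,-95,0],[0,0,0]],[[170,-119,0],[0,0,0]]]'
python3 -m handwheel '[[[34,-24,0],[0,0,-0.12]],[[68,-48,0],[0,0,-0.24]],[[102,-72,0],[0,0,-0.36]],[[120,-85,0],[0,0,-0.48]],[[120,-85,0],[0,0,-0.6]]]'
python3 -m handwheel '[[[0,0,0],[0,0,-0.12]],[[0,0,0],[0,0,-0.24]],[[0,0,0],[0,0,-0.36]],[[0,0,0],[0,0,-0.48]],[[0,0,0],[0,0,-0.6]]]'
python3 go.py .583 .339 .2 1.62
```

```text
time: 1.52
tool_pos: [0.3698, -0.4477, 0.2316]
eef_rot: [3.141, -0.0, 0.39]
force: [1.1, -0.1, 0.4]
grip_width: 0.0854
gripper_force: 0.0
time: 1.93
tool_pos: [0.4817, -0.2729, 0.2317]
eef_rot: [3.141, -0.0, 0.39]
force: [1.3, -0.4, -0.7]
grip_width: 0.0856
gripper_force: 0.0
time: 2.35
tool_pos: [0.5625, -0.1427, 0.2318]
eef_rot: [3.141, -0.005, 1.007]
force: [-0.3, 0.5, 0.8]
grip_width: 0.0855
gripper_force: 0.0
time: 2.77
tool_pos: [0.5595, -0.1503, 0.2314]
eef_rot: [3.141, 0.0, 1.597]
force: [0.1, -0.1, 0.8]
grip_width: 0.0854
gripper_force: 0.0
[488.5  36.2  31.3] [ 0.0001  0.0002 -0.0234]
2.7667 [ 0.5595 -0.1503  0.2314] [3.1414e+00 2.0000e-04 1.5966e+00] [ 0.1 -0.1  0.8] 0.0854
```

```bash
python3 -m handwheel '[[[38,3,0],[0,0,0]],[[76,6,0],[0,0,0]],[[114,8,0],[0,0,0]],[[152,11,0],[0,0,0]],[[190,14,0],[0,0,-0.023]]]' -0.1
python3 -m handwheel '[[[38,3,0],[0,0,0]],[[76,6,0],[0,0,0]],[[114,8,0],[0,0,0]],[[152,11,0],[0,0,0]],[[190,14,0],[0,0,0]]]'
python3 -m handwheel '[[[36,3,10],[0,0,0]],[[72,6,20],[0,0,0]],[[108,8,30],[0,0,0]],[[108,8,30],[0,0,0]]]'
python3 go.py .583 .339 .07 1.62; python3 - <<'E'
from fit import *
t=manip.capture("top"); s=manip.capture("side")
a=cv2.cvtColor(t["pixels"],4)[170:290,80:240]; b=cv2.cvtColor(s["pixels"],4)[240:420,180:420]
cv2.imwrite("pics/g1.png",np.hstack([cv2.resize(a,(400,300)),cv2.resize(b,(400,300))]))
E
```

```text
time: 3.18
tool_pos: [0.5695, 0.0415, 0.2316]
eef_rot: [3.141, 0.0, 1.613]
force: [-0.3, -0.1, -0.1]
grip_width: 0.0382
gripper_force: 0.0
time: 3.6
tool_pos: [0.5754, 0.2321, 0.2315]
eef_rot: [3.141, 0.0, 1.613]
force: [0.8, 0.1, -0.8]
grip_width: 0.0382
gripper_force: 0.0
time: 3.93
tool_pos: [0.5747, 0.3475, 0.1993]
eef_rot: [-3.137, -0.005, 1.624]
force: [-2.2, 0.8, -0.6]
grip_width: 0.0385
gripper_force: 0.0
[ -9.6   8.4 129.2] [-0.0042 -0.0054  0.0043]
3.9333 [0.5747 0.3475 0.1993] [-3.1374 -0.0054  1.6242] [-2.2  0.8 -0.6] 0.0385
```

View pics/g1.png

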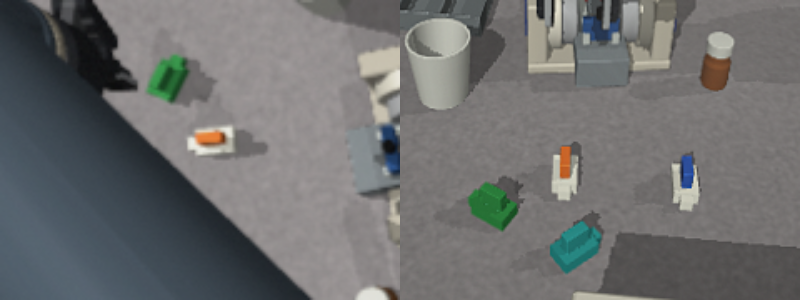

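```bash
python3 -m handwheel '[[[0,0,0],[0,0,0]],[[0,0,0],[0,0,0]]]'
python3 go.py .583 .339 .07 1.62; python3 - <<'E'
from fit import *
t=manip.capture("top"); s=manip.capture("side"); x=manip.read_state()["tool_pos"]
print(proj(t,[x]),proj(s,[x])); print(manip.read_state()["joint_pos"])
cv2.imwrite("pics/g2.png",np.hstack([cv2.resize(cv2.cvtColor(q["pixels"],4),(400,300)) for q in(t,s)]))
E
```

```text
time: 4.2
tool_pos: [0.5799, 0.3367, 0.2016]
eef_rot: [3.141, 0.001, 1.611]
force: [0.2, -0.1, 1.1]
grip_width: 0.0384
gripper_force: 0.0
[  2.3   3.1 131.6] [ 0.001   0.0011 -0.009 ]
4.2 [0.5799 0.3367 0.2016] [3.1406e+00 1.1000e-03 1.6110e+00] [ 0.2 -0.1  1.1] 0.0384
[[135.74280172 212.33122432]] [[283.39426794 249.46741411]]
[-0.1928852   0.55325744 -0.5887743   1.55299869  0.32910229  1.13511927
 -0.81234835]
```

View pics/g2.png

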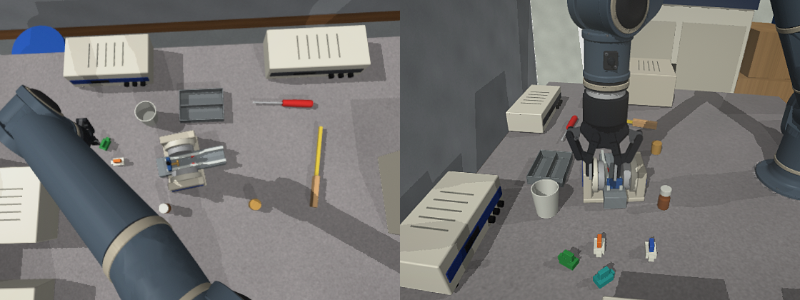

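```bash
python3 -m handwheel '[[[1,1,32],[0,0,0]],[[2,3,64],[0,0,0]],[[2.3,3.1,96],[0,0,-0.009]],[[2.3,3.1,128],[0,0,-0.009]],[[2.3,3.1,150],[0,0,-0.009]]]'
python3 -m handwheel '[[[0,0,0],[0,0,0]],[[0,0,0],[0,0,0]]]'
python3 go.py .583 .339 .019 1.62
python3 - <<'E'
from fit import *
s=manip.capture("side"); cv2.imwrite("pics/g3.png",cv2.resize(cv2.cvtColor(s["pixels"],4)[260:420,200:380],(720,600)[:2],interpolation=2))
E
```

```text
time: 4.72
tool_pos: [0.5815, 0.3387, 0.0487]
eef_rot: [-3.14, 0.002, 1.621]
force: [-0.3, -0.1, -0.4]
grip_width: 0.0383
gripper_force: 0.0
time: 4.88
tool_pos: [0.5819, 0.3398, 0.0509]
eef_rot: [-3.14, 0.001, 1.621]
force: [0.9, 0.7, 1.1]
grip_width: 0.0383
gripper_force: 0.0
[-0.8  1.1 31.9] [-0.0013  0.0011  0.0014]
4.8833 [0.5819 0.3398 0.0509] [-3.1403e+00  1.1000e-03  1.6214e+00] [0.9 0.7 1.1] 0.0383
```

View pics/g3.png

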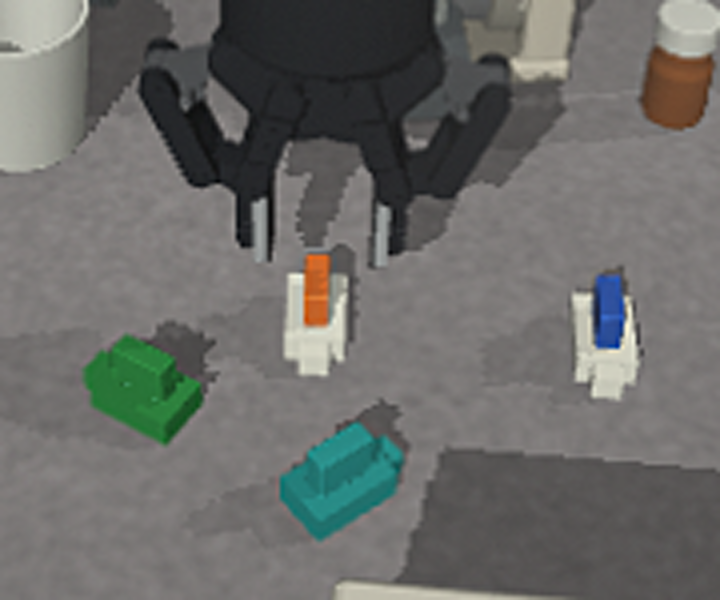

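```bash
python3 -m handwheel '[[[-0.8,0.5,16],[0,0,0]],[[-0.8,0.5,28],[0,0,0]],[[-0.8,0.5,32],[0,0,0]],[[-0.8,0.5,32],[0,0,0]]]'
python3 -m handwheel '[[[0,0,0],[0,0,0]],[[0,0,0],[0,0,0]],[[0,0,0],[0,0,0]],[[0,0,0],[0,0,0]],[[0,0,0],[0,0,0]]]' -1
python3 -m handwheel '[[[0,0,-10],[0,0,0]],[[0,0,-40],[0,0,0]],[[0,0,-70],[0,0,0]],[[0,0,-100],[0,0,0]],[[0,0,-100],[0,0,0]]]'
python3 go.py .5855 .0085 .12 1.735
python3 - <<'E'
from fit import *
B=lambda x,y:(250+(x-400)/4-.4,205+y/4-.4); A=lambda x,y:(220+x/4-.4,180+y/4-.4)
s=manip.capture("side"); t=manip.capture("top")
cv2.imwrite("pics/g4.png",cv2.resize(cv2.cvtColor(s["pixels"],4)[200:400,180:420],(720,600),interpolation=2))
top=[((-90,-20.5,52),A(369,103)),((-90,20.5,52),A(386,178))]
side=[((130,-30,0),B(543,345)),((130,30,0),B(668,345)),((-90,-20.5,52),B(533,20)),((-90,20.5,52),B(606,18))]
def res(q,L): return np.concatenate([(proj(p,T(q,np.array([X])/1000.))[0]-uv) for p,l in L for X,uv in l])
L=[(t,top),(s,side)]; r=least_squares(res,(.57,.105,1.75),args=(L,)); q=r.x; print(q.round(4),res(q,L).reshape(-1,2).round(1).tolist())
print(T(q,np.array([[-64,0,.04],[-60,0,.04]])*[1e-3,1,1]))
E
```

```text
time: 5.27
tool_pos: [0.5822, 0.3399, 0.0191]
eef_rot: [-3.141, 0.001, 1.623]
force: [-0.1, 0.4, -0.6]
grip_width: 0.0387
gripper_force: 0.0
time: 5.68
tool_pos: [0.583, 0.3408, 0.0204]
eef_rot: [3.14, -0.001, 1.623]
force: [0.8, 0.0, 4.0]
grip_width: 0.0083
gripper_force: 60.3
time: 6.1
tool_pos: [0.5851, 0.3432, 0.1266]
eef_rot: [3.132, -0.006, 1.623]
force: [1.0, 1.1, 0.1]
grip_width: 0.0081
gripper_force: 59.7
[-334.3  -17.     4.5] [ 0.01   -0.0054 -0.1123]
6.1 [0.5851 0.3432 0.1266] [ 3.132  -0.006   1.6228] [1.  1.1 0.1] 0.0081
[0.5754 0.0732 1.7372] [[0.9, 0.5], [0.4, -0.9], [0.2, 1.4], [-0.2, 0.5], [0.4, -0.3], [-0.2, -0.1]]
[[0.58604354 0.01010341 0.04      ]
 [0.58538092 0.01404814 0.04      ]]
```

View pics/g4.png

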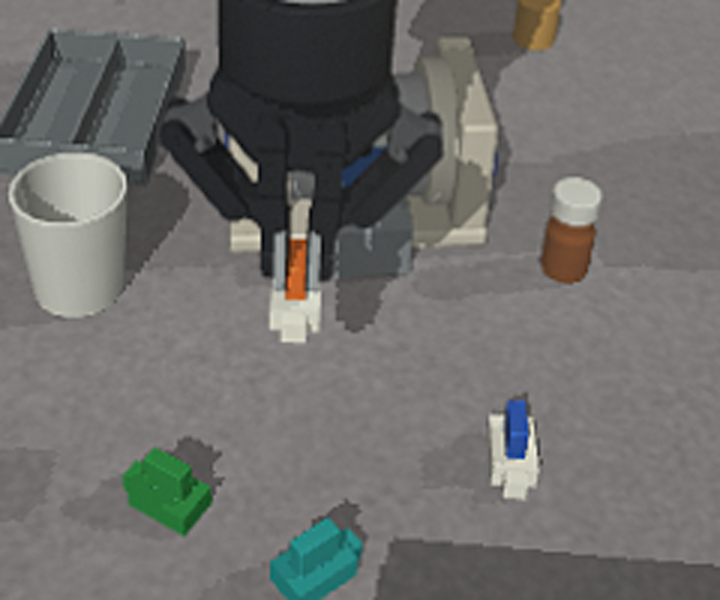

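```bash
python3 -m handwheel '[[[0,0,-36],[0,0,0]],[[-35,-2,-38],[0,0,-0.03]],[[-70,-4,-38],[0,0,-0.06]],[[-105,-6,-38],[0,0,-0.09]],[[-140,-8,-38],[0,0,-0.11]]]'
python3 go.py .586 .010 .16 1.737
```

```text
time: 6.62
tool_pos: [0.5803, 0.198, 0.1557]
eef_rot: [-3.138, 0.001, 1.735]
force: [0.1, -0.3, -1.1]
grip_width: 0.0082
gripper_force: 59.7
[-186.4  -25.1   -4. ] [-0.0032  0.001  -0.0021]
6.6167 [0.5803 0.198  0.1557] [-3.1383e+00  1.0000e-03  1.7349e+00] [ 0.1 -0.3 -1.1] 0.0082
```

```bash
python3 -m handwheel '[[[-40,-5,0],[0,0,0]],[[-80,-10,0],[0,0,0]],[[-120,-15,0],[0,0,0]],[[-160,-20,0],[0,0,0]],[[-187,-25,0],[0,0,0]]]'
python3 -m handwheel '[[[0,0,0],[0,0,0]],[[0,0,0],[0,0,0]]]'
python3 go.py .586 .010 .085 1.737; python3 - <<'E'
from fit import *
s=manip.capture("side"); t=manip.capture("top")
q=(.5754,.0732,1.7372)
o=[]
for p in(t,s):
    im=cv2.resize(cv2.cvtColor(p["pixels"],4),None,fx=4,fy=4,interpolation=2)
    x,y=proj(p,T(q,np.array([[-.06,0,.06]])))[0]*4; x,y=int(x),int(y)
    for sg in(1,-1):
        uv=((proj(p,T(q,np.array([(-90,17*sg,52),(-30,17*sg,52),(-10,13*sg,52),(100,13*sg,52)])/1000))+.5)*4).astype(int); cv2.polylines(im,[uv.reshape(-1,1,2)],False,(255,0,255),1)
    o.append(im[y-250:y+250,x-200:x+200])
cv2.imwrite("pics/g5.png",np.hstack(o))
E
```

```text
time: 7.03
tool_pos: [0.5859, 0.006, 0.1554]
eef_rot: [-3.138, 0.002, 1.728]
force: [1.3, -1.1, -0.5]
grip_width: 0.0083
gripper_force: 59.7
time: 7.2
tool_pos: [0.586, 0.0086, 0.1557]
eef_rot: [-3.138, 0.0, 1.728]
force: [-0.9, -0.0, -0.6]
grip_width: 0.0082
gripper_force: 59.7
[ 1.4  0.5 70.7] [-0.0035  0.0003 -0.0091]
7.2 [0.586  0.0086 0.1557] [-3.1381e+00  3.0000e-04  1.7279e+00] [-0.9 -0.  -0.6] 0.0082
```

View pics/g5.png

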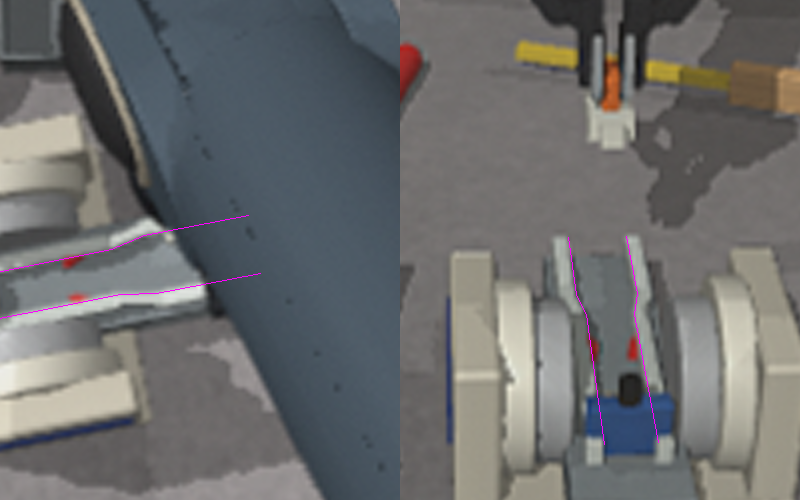

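```bash
python3 - <<'E'
from fit import *
s=manip.capture("side"); x=manip.read_state()["tool_pos"]; z0=x[2]-.020
u,v=proj(s,[[x[0],x[1],z0+.012]])[0]; print(u,v)
m=fgmask(s,(u,v),20,"sh")
# drop grey finger pads / bg: keep only bright-white or orange
for q0 in((x[0],x[1]+.003,1.737),):
    q,e=fitsil([(s,m)],SH,q0,z0); print(q,e,m.sum())
rows=(((m>0)).nonzero()); print(rows[1].mean(),rows[0].mean())
for i in range(int(v)-14,int(v)+14): print(i,''.join('#' if m[i,j] else '.' for j in range(int(u)-20,int(u)+20)))
M=np.array([.5754,.0732]); print("trough line y at shuttle:", (q[:2]-M)@[-np.sin(1.737),np.cos(1.737)])
E
```

```text
294.4726798049935 177.53203524733604
[0.58532009 0.01299277 1.7401357 ] 133.0 219.0
295.51141552511416 174.63013698630138
163 .......######...........................
164 ......#######........##.................
165 .....########........##........#........
166 ........#####.......####.......######...
167 ....................####.......#######..
168 ....................####.......########.
169 ....................####.......########.
170 ....................####...........####.
171 ....................####................
172 ....................####................
173 ....................####................
174 ...............#....####................
175 ................#...####................
176 ................#..#####................
177 ................##.#####................
178 ................########.##.............
179 ................###########.............
180 ................############............
181 ................############............
182 ................###########.............
183 ................#########.#.............
184 ................#########.#.............
185 ................#########.#.............
186 ...................######...............
187 ....................#####...............
188 ........................................
189 ........................................
190 ........................................
trough line y at shuttle: 0.00017726270576636297
```

```bash
python3 -m handwheel '[[[1,0,25],[0,0,-0.009]],[[1,0,50],[0,0,-0.009]],[[1,0,72],[0,0,-0.009]],[[1,0,72],[0,0,-0.009]]]'
python3 -m handwheel '[[[0,0,8],[0,0,0]],[[0,0,16],[0,0,0]],[[0,0,20],[0,0,0]],[[0,0,20],[0,0,0]]]'
python3 go.py .586 .010 .060 1.737
```

```text
time: 7.68
tool_pos: [0.5834, 0.014, 0.081]
eef_rot: [-3.133, -0.002, 1.745]
force: [-1.3, -0.1, -1.3]
grip_width: 0.008
gripper_force: 59.6
time: 8.02
tool_pos: [0.5869, 0.0128, 0.0651]
eef_rot: [-3.141, 0.0, 1.742]
force: [-1.0, 0.4, -0.8]
grip_width: 0.0081
gripper_force: 59.6
[-2.6 -1.3  5.1] [-0.0003  0.      0.0053]
8.0167 [0.5869 0.0128 0.0651] [-3.1413  0.      1.7423] [-1.   0.4 -0.8] 0.0081
```

```bash
python3 -m handwheel '[[[-2,-1,2],[0,0,0.005]],[[-2,-1,4],[0,0,0.005]],[[-2,-1,4],[0,0,0.005]]]'
python3 -m handwheel '[[[0,0,1],[0,0,0]],[[0,0,1],[0,0,0]]]'
python3 -m handwheel '[[[0,0,0],[0,0,0]],[[0,0,0],[0,0,0]],[[0,0,0],[0,0,0]]]' -0.1
python3 go.py .586 .010 .060 1.737
```

```text
time: 8.27
tool_pos: [0.5864, 0.01, 0.0615]
eef_rot: [3.141, 0.0, 1.736]
force: [0.0, 0.2, -0.6]
grip_width: 0.0082
gripper_force: 59.6
time: 8.43
tool_pos: [0.5864, 0.0103, 0.0604]
eef_rot: [3.141, 0.0, 1.737]
force: [0.5, 0.6, -0.3]
grip_width: 0.008
gripper_force: 59.6
time: 8.68
tool_pos: [0.5865, 0.0104, 0.0605]
eef_rot: [3.141, 0.0, 1.737]
force: [-0.0, 0.6, 0.3]
grip_width: 0.0387
gripper_force: 0.0
[-0.4 -0.6  0.5] [ 0.0005  0.0001 -0.0002]
8.6833 [0.5865 0.0104 0.0605] [3.1411e+00 1.0000e-04 1.7368e+00] [-0.   0.6  0.3] 0.0387
```

```bash
python3 -m handwheel '[[[0,0,-20],[0,0,0]],[[0,0,-50],[0,0,0]],[[0,0,-85],[0,0,0]],[[0,0,-120],[0,0,0]],[[0,0,-120],[0,0,0]]]'
python3 go.py .586 .01 .18 1.737 .56 -.06 .18 1.257 .53 -.14 .18 .777 .50 -.22 .18 .297 .4648 -.298 .12 -.185; python3 - <<'E'
from fit import *
s=manip.capture("side"); t=manip.capture("top"); q=(.5754,.0732,1.7372)
o=[]
for p in(t,s):
    im=cv2.resize(cv2.cvtColor(p["pixels"],4),None,fx=4,fy=4,interpolation=2)
    x,y=proj(p,T(q,np.array([[-.03,0,.06]])))[0]*4; x,y=int(x),int(y); o.append(im[y-200:y+200,x-200:x+200])
cv2.imwrite("pics/g6.png",np.hstack(o))
E
```

```text
time: 9.1
tool_pos: [0.5907, 0.0116, 0.1877]
eef_rot: [3.128, 0.002, 1.737]
force: [0.7, 0.6, 0.8]
grip_width: 0.0383
gripper_force: 0.0
[-0.8 -5.   7.6] [ 0.0132  0.0017 -0.0001]
[-64.7 -37.2  -0. ] [ 0.   -0.    0.48]
[-85.4  -3.8  -0. ] [ 0.   -0.    0.48]
[-77.5  36.    0. ] [-0.   -0.    0.48]
[-56.5  64.3  60. ] [ 0.    -0.     0.482]
9.1 [0.5907 0.0116 0.1877] [3.1284e+00 1.7000e-03 1.7369e+00] [0.7 0.6 0.8] 0.0383
```

View pics/g6.png

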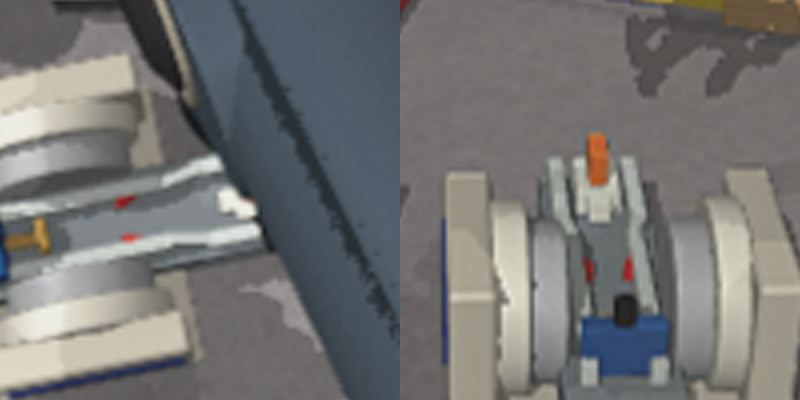

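```bash
python3 -m handwheel '[[[-13,-8,0],[0,0,0.096]],[[-26,-15,0],[0,0,0.192]],[[-39,-23,0],[0,0,0.288]],[[-52,-31,0],[0,0,0.384]],[[-65,-40,0],[0,0,0.48]]]'
python3 -m handwheel '[[[-17,-1,0],[0,0,0.096]],[[-34,-2,0],[0,0,0.192]],[[-51,-3,0],[0,0,0.288]],[[-68,-4,0],[0,0,0.384]],[[-85,-4,0],[0,0,0.48]]]'
python3 -m handwheel '[[[-15,7,0],[0,0,0.096]],[[-31,14,0],[0,0,0.192]],[[-46,21,0],[0,0,0.288]],[[-62,28,0],[0,0,0.384]],[[-77,36,0],[0,0,0.48]]]'
python3 -m handwheel '[[[-11,13,10],[0,0,0.096]],[[-22,26,20],[0,0,0.192]],[[-34,39,30],[0,0,0.288]],[[-45,51,45],[0,0,0.384]],[[-56,64,60],[0,0,0.482]]]' -0.1
python3 -m handwheel '[[[0,0,0],[0,0,0]],[[0,0,0],[0,0,0]]]'
python3 go.py .4648 -.298 .06 -.185
python3 - <<'E'
from fit import *
t=manip.capture("top"); s=manip.capture("side")
vt=[(t,fgmask(t,(444,235),65,"stick"))]; vs=[(s,fgmask(s,(318,170),50,"stick"))]
for v in(vt,vs): print("stick",[m.sum() for _,m in v],fitsil(v,ST,(.463,-.296,-.19)))
E
```

```text
time: 9.62
tool_pos: [0.5563, -0.0611, 0.1785]
eef_rot: [-3.139, 0.001, 1.252]
force: [0.2, 0.3, 0.7]
grip_width: 0.0387
gripper_force: 0.0
time: 10.03
tool_pos: [0.5259, -0.1406, 0.1786]
eef_rot: [-3.139, 0.002, 0.772]
force: [0.2, -0.5, 0.5]
grip_width: 0.0384
gripper_force: 0.0
time: 10.45
tool_pos: [0.4962, -0.2201, 0.1786]
eef_rot: [-3.14, 0.003, 0.292]
force: [0.8, -0.1, 0.4]
grip_width: 0.0385
gripper_force: 0.0
time: 10.87
tool_pos: [0.4616, -0.2975, 0.1184]
eef_rot: [-3.141, 0.002, -0.19]
force: [-0.1, -0.2, -0.5]
grip_width: 0.0386
gripper_force: 0.0
time: 11.03
tool_pos: [0.4613, -0.297, 0.1184]
eef_rot: [-3.14, 0.004, -0.185]
force: [0.2, 0.1, -0.1]
grip_width: 0.0386
gripper_force: 0.0
[ 3.8  0.4 58.4] [-0.0011  0.0043 -0.0003]
11.0333 [ 0.4613 -0.297   0.1184] [-3.1405  0.0043 -0.1853] [ 0.2  0.1 -0.1] 0.0386
stick [np.float32(770.0)] (array([ 0.46507329, -0.29775595, -0.18666619]), np.float32(220.1875))
stick [np.float32(724.0)] (array([ 0.46464914, -0.29820702, -0.18744083]), np.float32(178.125))
```

```bash
python3 -m handwheel '[[[2,0.4,30],[0,0.004,0]],[[3.8,0.4,60],[0,0.004,0]],[[3.8,0.4,85],[0,0.004,0]],[[3.8,0.4,105],[0,0.004,0]],[[3.8,0.4,112],[0,0.004,0]]]'
python3 -m handwheel '[[[0,0,0],[0,0,0]],[[0,0,0],[0,0,0]]]'
python3 go.py .4648 -.298 .006 -.186
```

```text
time: 11.55
tool_pos: [0.4662, -0.2961, 0.0062]
eef_rot: [-3.139, -0.001, -0.182]
force: [-0.0, -0.5, -0.2]
grip_width: 0.0382
gripper_force: 0.0
time: 11.72
tool_pos: [0.4678, -0.2979, 0.0091]
eef_rot: [3.142, -0.005, -0.184]
force: [-0.4, 0.3, 0.8]
grip_width: 0.0386
gripper_force: 0.0
[-3.   0.6  3.1] [ 0.     -0.0054  0.0023]
11.7167 [ 0.4678 -0.2979  0.0091] [ 3.1416 -0.0054 -0.1837] [-0.4  0.3  0.8] 0.0386
```

```bash
python3 -m handwheel '[[[-2,0.6,2],[0,-0.005,0]],[[-2,0.6,3],[0,-0.005,0]],[[-2,0.6,3],[0,-0.005,0]]]'
python3 -m handwheel '[[[0,0,0],[0,0,0]],[[0,0,0],[0,0,0]],[[0,0,0],[0,0,0]],[[0,0,0],[0,0,0]]]' -1
python3 go.py .4648 -.298 .006 -.186
python3 -m handwheel '[[[0,0,-8],[0,0,0]],[[0,0,-30],[0,0,0]],[[0,0,-60],[0,0,0]],[[0,0,-90],[0,0,0]],[[0,0,-110],[0,0,0]]]'
python3 -m handwheel '[[[0,0,0],[0,0,0]],[[0,0,0],[0,0,0]]]'
python3 go.py .52 -.21 .12 .294 .56 -.14 .12 .774 .60 -.14 .12 1.254 .61 -.19 .12 1.737
python3 - <<'E'
from fit import *
p=manip.read_state()["tool_pos"]; 
for n in("top","side"):
    c=manip.capture(n); u=proj(c,[p])[0]; m=fgmask(c,u,110,"stick"); m[:, :int(u[0])-100]=0
    for z0 in(p[2]-.01,p[2]-.006,p[2]-.002): print(n,z0,m.sum(),fitsil([(c,m)],ST,(p[0],p[1],-.186),z0))
E
```

```text
time: 11.97
tool_pos: [0.4652, -0.2989, 0.0063]
eef_rot: [3.141, -0.001, -0.185]
force: [-0.0, 0.7, 1.1]
grip_width: 0.0384
gripper_force: 0.0
time: 12.3
tool_pos: [0.4651, -0.2988, 0.006]
eef_rot: [3.141, -0.0, -0.185]
force: [0.3, -0.2, 5.8]
grip_width: 0.0149
gripper_force: 59.4
[-0.5 -0.7  0. ] [ 0.0005 -0.0002  0.0007]
12.3 [ 0.4651 -0.2988  0.006 ] [ 3.1411e+00 -2.0000e-04 -1.8530e-01] [ 0.3 -0.2  5.8] 0.0149
time: 12.72
tool_pos: [0.4653, -0.2988, 0.118]
eef_rot: [3.141, -0.001, -0.185]
force: [0.6, 0.2, -0.6]
grip_width: 0.0148
gripper_force: 58.5
time: 12.88
tool_pos: [0.4651, -0.2987, 0.1165]
eef_rot: [3.141, -0.001, -0.185]
force: [0.3, 0.1, -1.2]
grip_width: 0.015
gripper_force: 58.5
[ 37.6 -97.3  -3.6] [ 0.0011 -0.0009 -0.4792]
[ 58.6 -55.4  -0. ] [ 0.    0.   -0.48]
[28.6 28.   0. ] [-0.    0.   -0.48]
[-44.4  25.1   0. ] [-0.     0.    -0.483]
12.8833 [ 0.4651 -0.2987  0.1165] [ 3.1408e+00 -1.2000e-03 -1.8520e-01] [ 0.3  0.1 -1.2] 0.015
top 0.10647141116912717 1045.0 (array([ 0.46593351, -0.29961963, -0.18432401]), np.float32(467.0625))
top 0.11047141116912716 1045.0 (array([ 0.46550538, -0.29788357, -0.18501197]), np.float32(475.1875))
top 0.11447141116912717 1045.0 (array([ 0.46599639, -0.29675634, -0.18358385]), np.float32(484.3125))
side 0.10647141116912717 893.0 (array([ 0.46296631, -0.30590194, -0.17828805]), np.float32(498.3125))
side 0.11047141116912716 893.0 (array([ 0.46399389, -0.29536554, -0.17859159]), np.float32(507.375))
side 0.11447141116912717 893.0 (array([ 0.46432767, -0.28468728, -0.17966596]), np.float32(518.9375))
```

```bash
python3 go.py .506 -.284 .118 .294 .547 -.269 .118 .774 .588 -.254 .118 1.254 .6276 -.2375 .118 1.737
```

```text
[ 39.  -21.6  -3.8] [-0.0015  0.003  -0.4792]
[43.6 -2.5 -0. ] [ 0.    0.   -0.48]
[39.8 17.9  0. ] [-0.    0.   -0.48]
[28.  32.5  0. ] [-0.     0.    -0.483]
12.9833 [ 0.4637 -0.298   0.1143] [-3.1409  0.0032 -0.1852] [-0.2 -0.1 -1.1] 0.0151
```

```bash
python3 -m handwheel '[[[8,-4,-1],[0,0,-0.096]],[[16,-8,-2],[0,0,-0.192]],[[24,-12,-3],[0,0,-0.288]],[[31,-17,-4],[0,0,-0.384]],[[39,-22,-4],[0,0,-0.48]]]'
python3 -m handwheel '[[[9,0,0],[0,0,-0.096]],[[18,-1,0],[0,0,-0.192]],[[26,-1,0],[0,0,-0.288]],[[35,-2,0],[0,0,-0.384]],[[44,-2,0],[0,0,-0.48]]]'
python3 -m handwheel '[[[8,4,0],[0,0,-0.096]],[[16,7,0],[0,0,-0.192]],[[24,11,0],[0,0,-0.288]],[[32,14,0],[0,0,-0.384]],[[40,18,0],[0,0,-0.48]]]'
python3 -m handwheel '[[[6,6,0],[0,0,-0.096]],[[12,13,0],[0,0,-0.192]],[[17,19,0],[0,0,-0.288]],[[22,26,0],[0,0,-0.384]],[[28,32,0],[0,0,-0.48]]]'
python3 -m handwheel '[[[0,0,0],[0,0,0]],[[0,0,0],[0,0,0]]]'
python3 go.py .6276 -.2375 .118 1.737
python3 - <<'E'
from fit import *
p=manip.read_state()["tool_pos"]; 
for n in("side","top"):
    c=manip.capture(n)
    tips=T((p[0],p[1],1.737),np.array([[.215,0,.009],[.06,0,.009]]),p[2]); uv=proj(c,tips); print(n,"pred tip/root",uv.round(1))
    hsv=cv2.cvtColor(c["pixels"],cv2.COLOR_RGB2HSV); y=(hsv[...,0]>20)&(hsv[...,0]<32)&(hsv[...,1]>130)
    yy,xx=np.nonzero(y); k=(np.abs(yy-uv[:,1].mean())<70)&(np.abs(xx-uv[:,0].mean())<90); xx,yy=xx[k],yy[k]
    if n=="side":
        for r in range(yy.min(),yy.max()+1,4): 
            a=xx[yy==r]; print(r,a.min() if len(a) else 0,a.max() if len(a) else 0,end=" | ")
    else:
        for r in range(xx.min(),xx.max()+1,6):
            a=yy[xx==r]; print(r,a.min() if len(a) else 0,a.max() if len(a) else 0,end=" | ")
E
```

```text
time: 13.4
tool_pos: [0.5063, -0.2834, 0.1174]
eef_rot: [-3.139, 0.004, 0.3]
force: [-0.4, 0.3, -0.9]
grip_width: 0.0149
gripper_force: 58.5
time: 13.82
tool_pos: [0.5478, -0.2686, 0.117]
eef_rot: [-3.137, 0.002, 0.78]
force: [1.1, 0.4, -1.4]
grip_width: 0.0149
gripper_force: 58.5
time: 14.23
tool_pos: [0.5889, -0.2536, 0.1169]
eef_rot: [-3.137, -0.0, 1.26]
force: [-0.1, -0.2, -0.9]
grip_width: 0.0148
gripper_force: 58.5
time: 14.65
tool_pos: [0.6281, -0.2374, 0.1168]
eef_rot: [-3.137, -0.002, 1.739]
force: [-0.1, 0.0, -1.4]
grip_width: 0.0149
gripper_force: 58.5
time: 14.82
tool_pos: [0.6281, -0.237, 0.1172]
eef_rot: [-3.138, -0.003, 1.733]
force: [-0.4, -0.1, -0.6]
grip_width: 0.0151
gripper_force: 58.6
[-0.4 -0.6 -0.8] [-0.0035 -0.0025 -0.0038]
14.8167 [ 0.6281 -0.237   0.1172] [-3.1381e+00 -2.5000e-03  1.7332e+00] [-0.4 -0.1 -0.6] 0.0151
side pred tip/root [[292.7 178.6]
 [287.3 150.9]]
148 286 289 | 152 286 290 | 156 287 290 | 160 288 291 | 164 288 292 | 168 289 293 | 172 290 293 | 176 290 294 | 180 291 293 | top pred tip/root [[320.6 207. ]
 [393.2 192.5]]
320 205 205 | 326 204 208 | 332 202 207 | 338 201 205 | 344 200 204 | 350 199 203 | 356 198 202 | 362 197 201 | 368 195 199 | 374 194 198 | 380 193 197 | 386 192 196 | 392 191 195 | 398 190 194 |
```

```bash
python3 -m handwheel '[[[0,-0.6,20],[0,0,-0.004]],[[0,-0.6,40],[0,0,-0.004]],[[0,-0.6,60],[0,0,-0.004]],[[0,-0.6,78.5],[0,0,-0.004]],[[0,-0.6,78.5],[0,0,-0.004]]]'
python3 -m handwheel '[[[0,0,0],[0,0,0]],[[0,0,0],[0,0,0]]]'
cat > xm.py <<'E'
from go import *
s=manip.read_state(); d=s["tool_pos"][:2]-[.5754,.0732]; c,n=np.cos(1.7372),np.sin(1.7372)
print("tip x_m %.1f lat %.1f z %.1f yaw %.4f F along %.1f lat %.1f z %.1f t %.1f"%(1000*(d@[c,n])+215,1000*(d@[-n,c]),1000*s["tool_pos"][2],s["eef_rot"][2],s["force"]@[c,n,0],s["force"]@[-n,c,0],s["force"][2],s["time"]))
E
python3 xm.py; python3 go.py .6276 -.2375 .0385 1.737
```

```text
time: 15.33
tool_pos: [0.6245, -0.2377, 0.0364]
eef_rot: [-3.133, -0.003, 1.737]
force: [-0.4, 0.4, -1.6]
grip_width: 0.015
gripper_force: 58.6
time: 15.5
tool_pos: [0.6288, -0.238, 0.0417]
eef_rot: [3.141, 0.0, 1.738]
force: [-0.5, 0.6, 0.6]
grip_width: 0.0151
gripper_force: 58.6
tip x_m -100.7 lat -1.1 z 41.7 yaw 1.7380 F along 0.6 lat 0.4 z 0.6 t 15.5
[ 0.7 -1.1  3.2] [0.0003 0.0005 0.001 ]
15.5 [ 0.6288 -0.238   0.0417] [3.1413e+00 5.0000e-04 1.7380e+00] [-0.5  0.6  0.6] 0.0151
```

```bash
python3 -m handwheel '[[[0,-0.8,1],[0,0,0]],[[0,-0.8,2.5],[0,0,0]],[[0,-0.8,2.5],[0,0,0]],[[0,-0.8,2.5],[0,0,0]]]'; python3 xm.py
python3 -m handwheel '[[[3,0,0],[0,0,0]],[[6,0,0],[0,0,0]],[[9,0,0],[0,0,0]],[[12,0,0],[0,0,0]]]';python3 xm.py
python3 -m handwheel '[[[2,0,0],[0,0,0]],[[4,0,0],[0,0,0]],[[6,0,0],[0,0,0]],[[8,0,0],[0,0,0]],[[10,0,0],[0,0,0]]]';python3 xm.py
```

```text
time: 15.83
tool_pos: [0.6277, -0.238, 0.0387]
eef_rot: [-3.141, 0.0, 1.739]
force: [-1.0, -0.1, -0.7]
grip_width: 0.0149
gripper_force: 58.6
tip x_m -100.5 lat -0.0 z 38.7 yaw 1.7386 F along 0.1 lat 1.0 z -0.7 t 15.8
time: 16.17
tool_pos: [0.6255, -0.2254, 0.0382]
eef_rot: [-3.141, -0.001, 1.739]
force: [-0.7, 0.8, -1.2]
grip_width: 0.0148
gripper_force: 58.6
tip x_m -87.7 lat 0.1 z 38.2 yaw 1.7392 F along 0.9 lat 0.6 z -1.2 t 16.2
time: 16.58
tool_pos: [0.6238, -0.2161, 0.0382]
eef_rot: [-3.141, -0.0, 1.739]
force: [-0.7, 0.1, -0.9]
grip_width: 0.0149
gripper_force: 58.6
tip x_m -78.3 lat 0.2 z 38.2 yaw 1.7386 F along 0.2 lat 0.7 z -0.9 t 16.6
```

```bash
python3 -m handwheel '[[[3,0,0],[0,0,0]],[[6,0,0],[0,0,0]],[[9,0,0],[0,0,0]],[[12,0,0],[0,0,0]],[[15,0,0],[0,0,0]]]';python3 xm.py
python3 -m handwheel '[[[3,0,0],[0,0,0]],[[6,0,0],[0,0,0]],[[9,0,0],[0,0,0]],[[12,0,0],[0,0,0]],[[15,0,0],[0,0,0]]]';python3 xm.py
cat > sh.py <<'E'
from fit import *
c=manip.capture("side"); hsv=cv2.cvtColor(c["pixels"],cv2.COLOR_RGB2HSV); y=(hsv[...,0]<14)&(hsv[...,1]>170)&(hsv[...,2]>150)
yy,xx=np.nonzero(y); k=(np.abs(xx-297)<14)&(yy>195)&(yy<285); xx,yy=xx[k],yy[k]
# model: rib silhouette centroid vs x_m
M=(.5754,.0732,1.7372); best=[]
obs=np.zeros((420,560),np.float32); obs[yy,xx]=1
n,lab,st,cen=cv2.connectedComponentsWithStats(obs.astype(np.uint8)); j=1+np.argmax(st[1:,4]); obs=(lab==j).astype(np.float32)
for xm in np.arange(-75,60,1.):
  for l in(-2,-1,0,1,2):
    o=T(M,np.array([[xm/1000,l/1000,0]]))[0]; best.append((np.abs(sil(c,[SH[2]],(o[0],o[1],M[2]),2,.04)-obs).sum(),xm,l))
b=sorted(best)[:3]; print("orange px",obs.sum(),"shuttle x_m,lat:",b,"tail",b[0][1]-22)
E
python3 sh.py
```

```text
time: 17.0
tool_pos: [0.6213, -0.2009, 0.0382]
eef_rot: [-3.141, -0.0, 1.739]
force: [-0.4, 0.4, -1.0]
grip_width: 0.0148
gripper_force: 58.6
tip x_m -62.9 lat 0.2 z 38.2 yaw 1.7390 F along 0.5 lat 0.3 z -1.0 t 17.0
time: 17.42
tool_pos: [0.6188, -0.1862, 0.0382]
eef_rot: [-3.141, -0.0, 1.739]
force: [-0.2, -0.1, -0.7]
grip_width: 0.0149
gripper_force: 58.6
tip x_m -48.0 lat 0.2 z 38.2 yaw 1.7388 F along -0.1 lat 0.2 z -0.7 t 17.4
orange px 46.0 shuttle x_m,lat: [(np.float32(34.25), np.float64(-32.0), 0), (np.float32(34.25), np.float64(-32.0), 1), (np.float32(34.75), np.float64(-30.0), 0)] tail -54.0
```

```bash
for i in 1; do python3 -m handwheel '[[[2,0,0],[0,0,0]],[[4,0,0],[0,0,0]],[[6,0,0],[0,0,0]],[[8,0,0],[0,0,0]],[[10,0,0],[0,0,0]]]' >/dev/null;python3 xm.py; done
python3 -m handwheel '[[[1,0,0],[0,0,0]],[[2,0,0],[0,0,0]],[[3,0,0],[0,0,0]],[[4,0,0],[0,0,0]],[[5,0,0],[0,0,0]]]' >/dev/null;python3 xm.py
python3 -m handwheel '[[[1,0,0],[0,0,0]],[[2,0,0],[0,0,0]],[[3,0,0],[0,0,0]],[[4,0,0],[0,0,0]]]' >/dev/null;python3 xm.py
python3 sh.py
```

```text
tip x_m -38.2 lat 0.2 z 38.2 yaw 1.7386 F along -1.7 lat -0.1 z -0.3 t 17.9
tip x_m -33.3 lat 0.2 z 38.2 yaw 1.7387 F along -0.8 lat 0.0 z -0.8 t 18.3
tip x_m -29.4 lat 0.2 z 38.2 yaw 1.7387 F along -0.1 lat 0.7 z -0.6 t 18.6
orange px 48.0 shuttle x_m,lat: [(np.float32(36.25), np.float64(-12.0), -2), (np.float32(36.25), np.float64(-12.0), -1), (np.float32(36.5), np.float64(-12.0), 0)] tail -34.0
```

```bash
python3 -m handwheel '[[[1,0,0],[0,0,0]],[[2,0,0],[0,0,0]],[[3,0,0],[0,0,0]]]' >/dev/null;python3 xm.py
python3 -m handwheel '[[[1,0,0],[0,0,0]],[[2,0,0],[0,0,0]],[[3,0,0],[0,0,0]]]' >/dev/null;python3 xm.py
python3 -m handwheel '[[[1,0,0],[0,0,0]],[[2,0,0],[0,0,0]],[[3,0,0],[0,0,0]]]' >/dev/null;python3 xm.py
python3 -m handwheel '[[[1,0,0],[0,0,0]],[[2,0,0],[0,0,0]],[[3,0,0],[0,0,0]]]' >/dev/null;python3 xm.py
```

```text
tip x_m -27.7 lat 0.3 z 38.3 yaw 1.7378 F along -3.7 lat -0.3 z -0.5 t 18.9
tip x_m -24.7 lat 0.3 z 38.4 yaw 1.7378 F along -6.3 lat 0.1 z -0.6 t 19.2
tip x_m -22.6 lat 0.3 z 38.4 yaw 1.7374 F along -8.1 lat 0.3 z -0.8 t 19.4
tip x_m -17.2 lat 0.3 z 38.2 yaw 1.7384 F along -3.2 lat -0.9 z -1.6 t 19.7
```

```bash
for i in 1 2; do :; done
python3 -m handwheel '[[[2,0,0],[0,0,0]],[[4,0,0],[0,0,0]],[[6,0,0],[0,0,0]],[[8,0,0],[0,0,0]],[[10,0,0],[0,0,0]]]' >/dev/null;python3 xm.py
python3 -m handwheel '[[[2,0,0],[0,0,0]],[[4,0,0],[0,0,0]],[[6,0,0],[0,0,0]],[[8,0,0],[0,0,0]],[[10,0,0],[0,0,0]]]' >/dev/null;python3 xm.py
python3 -m handwheel '[[[1,0,0],[0,0,0]],[[2,0,0],[0,0,0]],[[3,0,0],[0,0,0]],[[4,0,0],[0,0,0]],[[5,0,0],[0,0,0]]]' >/dev/null;python3 xm.py
```

```text
tip x_m -6.9 lat 0.2 z 38.2 yaw 1.7390 F along -2.8 lat 0.5 z -0.5 t 20.1
tip x_m 2.8 lat 0.3 z 38.2 yaw 1.7387 F along -3.3 lat -1.3 z -1.8 t 20.5
tip x_m 7.6 lat 0.3 z 38.2 yaw 1.7386 F along -2.7 lat 0.5 z -1.4 t 20.9
```

```bash
python3 -m handwheel '[[[1,0,0],[0,0,0]],[[2,0,0],[0,0,0]]]' >/dev/null;python3 xm.py
python3 -m handwheel '[[[1,0,0],[0,0,0]],[[2,0,0],[0,0,0]]]' >/dev/null;python3 xm.py
python3 -m handwheel '[[[0.5,0,0],[0,0,0]],[[1,0,0],[0,0,0]]]' >/dev/null;python3 xm.py
python3 -m handwheel '[[[0.5,0,0],[0,0,0]],[[1,0,0],[0,0,0]]]' >/dev/null;python3 xm.py
python3 -m handwheel '[[[0.5,0,0],[0,0,0]],[[1,0,0],[0,0,0]]]' >/dev/null;python3 xm.py
python3 sh.py
```

```text
tip x_m 9.7 lat 0.3 z 38.2 yaw 1.7387 F along -3.6 lat -1.5 z -0.4 t 21.1
tip x_m 11.7 lat 0.3 z 38.2 yaw 1.7387 F along -2.7 lat -1.4 z 0.2 t 21.3
tip x_m 12.7 lat 0.3 z 38.2 yaw 1.7388 F along -2.3 lat -1.0 z -1.5 t 21.4
tip x_m 13.7 lat 0.3 z 38.2 yaw 1.7388 F along -2.1 lat -0.2 z -0.8 t 21.6
tip x_m 14.7 lat 0.3 z 38.2 yaw 1.7387 F along -2.7 lat -1.1 z -0.5 t 21.8
orange px 57.0 shuttle x_m,lat: [(np.float32(35.75), np.float64(38.0), -1), (np.float32(35.75), np.float64(38.0), 0), (np.float32(36.25), np.float64(38.0), 1)] tail 16.0
```

```bash
python3 -m handwheel '[[[0.5,0,0],[0,0,0]],[[1,0,0],[0,0,0]]]' >/dev/null;python3 xm.py
python3 -m handwheel '[[[0.5,0,0],[0,0,0]],[[1,0,0],[0,0,0]]]' >/dev/null;python3 xm.py
python3 -m handwheel '[[[0.5,0,0],[0,0,0]],[[1,0,0],[0,0,0]]]' >/dev/null;python3 xm.py
python3 -m handwheel '[[[0.5,0,0],[0,0,0]],[[1,0,0],[0,0,0]]]' >/dev/null;python3 xm.py
```

```text
tip x_m 15.4 lat 0.3 z 38.2 yaw 1.7387 F along -4.9 lat -0.7 z -0.6 t 22.0
tip x_m 15.8 lat 0.4 z 38.3 yaw 1.7383 F along -6.1 lat 0.1 z -1.0 t 22.1
tip x_m 16.5 lat 0.4 z 38.3 yaw 1.7381 F along -6.0 lat -1.0 z -1.0 t 22.3
tip x_m 17.2 lat 0.5 z 38.3 yaw 1.7379 F along -4.9 lat 0.5 z -0.8 t 22.5
```

```bash
python3 -m handwheel '[[[0.3,0,0],[0,0,0]]]' >/dev/null;python3 xm.py
python3 -m handwheel '[[[0.3,0,0],[0,0,0]]]' >/dev/null;python3 xm.py
python3 -m handwheel '[[[0.3,0,0],[0,0,0]]]' >/dev/null;python3 xm.py
python3 -m handwheel '[[[0.3,0,0],[0,0,0]]]' >/dev/null;python3 xm.py
```

```text
tip x_m 18.1 lat 0.5 z 38.3 yaw 1.7383 F along -4.9 lat -0.9 z 0.6 t 22.6
tip x_m 18.4 lat 0.5 z 38.3 yaw 1.7385 F along -5.7 lat -0.5 z -0.6 t 22.6
tip x_m 18.6 lat 0.5 z 38.3 yaw 1.7384 F along -4.8 lat -0.5 z -0.3 t 22.7
tip x_m 18.8 lat 0.5 z 38.3 yaw 1.7384 F along -6.0 lat 0.1 z -0.9 t 22.8
```

```bash
python3 -m handwheel '[[[0.3,0,0],[0,0,0]]]' >/dev/null;python3 xm.py
python3 -m handwheel '[[[0.3,0,0],[0,0,0]]]' >/dev/null;python3 xm.py
python3 -m handwheel '[[[0.3,0,0],[0,0,0]]]' >/dev/null;python3 xm.py
python3 -m handwheel '[[[0.3,0,0],[0,0,0]]]' >/dev/null;python3 xm.py
```

```text
tip x_m 18.9 lat 0.5 z 38.3 yaw 1.7382 F along -6.3 lat -0.0 z -0.2 t 22.9
tip x_m 19.1 lat 0.5 z 38.3 yaw 1.7382 F along -6.1 lat -0.4 z 0.3 t 23.0
tip x_m 19.3 lat 0.6 z 38.3 yaw 1.7381 F along -6.4 lat -0.1 z -0.4 t 23.1
tip x_m 19.4 lat 0.6 z 38.3 yaw 1.7380 F along -6.2 lat -0.3 z 0.3 t 23.1
```

```bash
python3 -m handwheel '[[[0.4,0,0],[0,0,0]]]' >/dev/null;python3 xm.py
python3 -m handwheel '[[[0.4,0,0],[0,0,0]]]' >/dev/null;python3 xm.py
python3 -m handwheel '[[[0.4,0,0],[0,0,0]]]' >/dev/null;python3 xm.py
python3 sh.py
```

```text
tip x_m 19.6 lat 0.6 z 38.3 yaw 1.7379 F along -7.5 lat -1.1 z 0.2 t 23.2
tip x_m 19.9 lat 0.6 z 38.3 yaw 1.7379 F along -8.7 lat -1.1 z -0.3 t 23.3
tip x_m 20.0 lat 0.6 z 38.3 yaw 1.7378 F along -8.2 lat 0.4 z 0.4 t 23.4
orange px 52.0 shuttle x_m,lat: [(np.float32(40.75), np.float64(38.0), -1), (np.float32(40.75), np.float64(38.0), 0), (np.float32(41.0), np.float64(40.0), 0)] tail 16.0
```

```bash
python3 -m handwheel '[[[0.5,0,0],[0,0,0]],[[1,0,0],[0,0,0]],[[1,0,0],[0,0,0]]]' >/dev/null;python3 xm.py
python3 -m handwheel '[[[0,0,0],[0,0,0]]]' >/dev/null;python3 xm.py
```

```text
tip x_m 20.0 lat 0.7 z 38.4 yaw 1.7372 F along -9.6 lat -1.2 z 0.3 t 23.7
tip x_m 20.0 lat 0.7 z 38.4 yaw 1.7371 F along -9.2 lat 0.1 z 0.7 t 23.8
```

```bash
python3 -m handwheel '[[[-1,0,0],[0,0,0]],[[-2,0,0],[0,0,0]],[[-3,0,0],[0,0,0]]]' >/dev/null;python3 xm.py
python3 -m handwheel '[[[-0.5,0,0],[0,0,0]],[[-1,0,0],[0,0,0]]]' >/dev/null;python3 xm.py
python3 -m handwheel '[[[-0.5,0,0],[0,0,0]],[[-1,0,0],[0,0,0]]]' >/dev/null;python3 xm.py
python3 -m handwheel '[[[-0.5,0,0],[0,0,0]],[[-1,0,0],[0,0,0]]]' >/dev/null;python3 xm.py
python3 -m handwheel '[[[-1,0,0],[0,0,0]],[[-2,0,0],[0,0,0]]]' >/dev/null;python3 xm.py
python3 -m handwheel '[[[-3,0,0],[0,0,0]],[[-6,0,0],[0,0,0]],[[-9,0,0],[0,0,0]],[[-12,0,0],[0,0,0]]]' >/dev/null;python3 xm.py
python3 sh.py
```

```text
tip x_m 19.1 lat 0.6 z 38.3 yaw 1.7381 F along -5.7 lat -0.1 z -0.7 t 24.0
tip x_m 18.6 lat 0.5 z 38.2 yaw 1.7385 F along -3.9 lat -0.3 z 0.1 t 24.2
tip x_m 18.2 lat 0.4 z 38.2 yaw 1.7389 F along -4.5 lat -0.0 z -0.0 t 24.4
tip x_m 17.6 lat 0.4 z 38.2 yaw 1.7391 F along -4.2 lat 0.6 z -1.0 t 24.5
tip x_m 17.1 lat 0.4 z 38.1 yaw 1.7401 F along 0.8 lat 0.3 z -1.6 t 24.7
tip x_m 3.3 lat 0.4 z 38.1 yaw 1.7391 F along 0.1 lat 0.6 z -1.3 t 25.0
orange px 55.0 shuttle x_m,lat: [(np.float32(37.75), np.float64(38.0), 0), (np.float32(38.0), np.float64(40.0), 0), (np.float32(38.25), np.float64(38.0), -1)] tail 16.0
```

```bash
python3 -m handwheel '[[[-12,0,0],[0,0,0]],[[-24,0,0],[0,0,0]],[[-38,0,0],[0,0,0]],[[-52,0,0],[0,0,0]],[[-66,0,0],[0,0,0]]]' >/dev/null;python3 xm.py
python3 -m handwheel '[[[-14,0,0],[0,0,0]],[[-30,0,0],[0,0,0]],[[-48,0,0],[0,0,0]],[[-66,0,0],[0,0,0]],[[-80,0,0],[0,0,0]]]' >/dev/null;python3 xm.py
python3 -m handwheel '[[[0,0,0],[0,0,0]],[[0,0,10],[0,0,0]],[[0,0,20],[0,0,0]],[[0,0,27],[0,0,0]],[[0,0,27],[0,0,0]]]' >/dev/null;python3 xm.py
python3 -m handwheel '[[[0,0,0],[0,0,0]],[[0,0,0],[0,0,0]]]' >/dev/null;python3 xm.py; python3 go.py .635 -.282 .0065 1.737
```

```text
tip x_m -65.3 lat 0.6 z 38.1 yaw 1.7373 F along -0.2 lat -0.9 z -1.5 t 25.5
tip x_m -145.9 lat 0.7 z 38.0 yaw 1.7367 F along -1.4 lat 0.8 z -0.0 t 25.9
tip x_m -140.3 lat 1.4 z 8.4 yaw 1.7411 F along 0.5 lat 1.6 z -0.8 t 26.3
tip x_m -142.0 lat -0.3 z 11.1 yaw 1.7399 F along 0.2 lat 0.3 z -1.3 t 26.5
[-3.2 -0.3  4.6] [-0.0008 -0.0006  0.0029]
26.5 [ 0.6348 -0.2788  0.0111] [-3.1408e+00 -6.0000e-04  1.7399e+00] [-0.4  0.2 -1.3] 0.0149
```

```bash
python3 -m handwheel '[[[0,0,1.5],[0,0,0]],[[0,0,3],[0,0,0]],[[0,0,4.6],[0,0,0]],[[0,0,4.6],[0,0,0]]]' >/dev/null;python3 xm.py
python3 -m handwheel '[[[0,0,0],[0,0,0]],[[0,0,0],[0,0,0]],[[0,0,0],[0,0,0]],[[0,0,0],[0,0,0]]]' 0 >/dev/null;python3 xm.py
python3 -m handwheel '[[[0,0,-10],[0,0,0]],[[0,0,-30],[0,0,0]],[[0,0,-60],[0,0,0]],[[0,0,-90],[0,0,0]],[[0,0,-120],[0,0,0]]]';python3 xm.py
python3 -m handwheel '[[[0,0,0],[0,0,0]],[[0,0,0],[0,0,0]],[[0,0,0],[0,0,0]]]' ; python3 sh.py
python3 - <<'E'
from fit import *
p=manip.read_state()["tool_pos"]
for n in("side","top"):
    c=manip.capture(n); u=proj(c,[[p[0]-.02,p[1]+.08,.02]])[0]; m=fgmask(c,u,65,"stick"); print(n,m.sum(),fitsil([(c,m)],ST,(p[0],p[1],1.738)),p)
E
```

```text
tip x_m -142.7 lat 0.3 z 6.4 yaw 1.7388 F along 0.3 lat -0.3 z -1.7 t 26.8
tip x_m -142.8 lat -0.1 z 6.8 yaw 1.7388 F along -0.5 lat -0.2 z -0.2 t 27.2
time: 27.58
tool_pos: [0.6346, -0.2794, 0.1286]
eef_rot: [-3.141, -0.0, 1.739]
force: [1.1, -0.0, -0.3]
grip_width: 0.043
gripper_force: 0.0
tip x_m -142.6 lat 0.0 z 128.6 yaw 1.7391 F along -0.2 lat -1.1 z -0.3 t 27.6
time: 27.83
tool_pos: [0.6343, -0.2797, 0.1269]
eef_rot: [-3.14, 0.0, 1.739]
force: [-0.1, 0.3, -0.4]
grip_width: 0.0427
gripper_force: 0.0
orange px 54.0 shuttle x_m,lat: [(np.float32(38.75), np.float64(38.0), 0), (np.float32(39.0), np.float64(40.0), 0), (np.float32(39.25), np.float64(38.0), -1)] tail 16.0
side 362.0 (array([ 0.63266447, -0.27866815,  1.73492676]), np.float32(118.125)) [ 0.63386627 -0.27959008  0.12588882]
top 665.0 (array([ 0.63406063, -0.27789781,  1.74063769]), np.float32(131.8125)) [ 0.63386627 -0.27959008  0.12588882]
```

```bash
python3 -c "
from rig import manip; print(manip.hand_in())"
```

```text
the job is handed in; nothing more can be done
None
```

The job is handed in. The shuttle is caught behind the spring catches with the plunger pressed in about 2 mm (judged from the push force and position). The highest push force I read was about 10 N, and the stick is back on the bench, clear of the magnet.

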